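# Third hand: preload the register block against the sprung side bar

### The arm

A 6-joint arm with a two-finger parallel gripper is mounted at the origin on the work surface; the furniture and walls round the work are solid. World frame = base frame: x ahead of the robot, y to its left, z up, the work surface at z = 0. Lengths are in m, angles in rad, forces in N, time in s.
With the tool pointing down it reaches from about 0.3 to 0.775 m from the base axis. Payload 14.6 kg.
Tool frame: the origin (TCP) lies between the finger pads; the fingertips stand 8 mm ahead of it and the grasp point (between the pads) lies 11 mm behind it (tip_extent is the distance from the TCP to the fingertips, in m); z points along the fingers, y is the line along which they close (so a half turn about z gives the same grasp; the last joint's range is limited). The gripper opens to 85 mm and grips with 20 to 120 N. Pads are 22 mm wide; open, the fingers measure 114 mm over their backs; the gripper's body (76 mm by 85 mm) begins 54 mm behind the grasp point. The pads swing forward as they close: fully open they stand 13 mm farther back than shut.
Start: joints at [-1.249, 0.3, 1.521, -0, 1.321, -0.067], TCP at [0.208, -0.509, 0.239] pointing down, gripper open.
Joint ranges: [-3.03, 3.03], [-0.79, 2.21], [0.23, 2.52], [-1.04, 4.18], [0, 3.07], [-2.55, 2.55]. Speed limits (rad/s): [2.22, 2.22, 2.57, 3.14, 3.14, 3.14].

### API

Orientations are given as a unit quaternion [x, y, z, w].
In Python, from cell import * gives the robot as it stands.
- The arm moves only by the tool jog_arm, never from a script. Its argument "series" is a list that holds one entry, the list of rows, each a list of 5 numbers: the shift along the tool's x, y, z in cm, then the turn about the tool's z in degrees, then the finger opening in cm, from 0 to 8.54. In form: [[[dx, dy, dz, yaw, hand], ...]]. A call has 1 to 12 rows; each row is the pose to reach, as a shift and turn from the pose commanded when the call began, along the tool's axes at that moment; what a row does not reach only later rows make up. A row lasts 1/12 s, in which the tool goes at most 41.7 mm and 7.16 degrees, less where a joint would pass 70% of its speed; a pose out of reach is approached as far as the arm can. A call with a gripper value outside its range is refused whole. The fingers move at their own pace and stop on an object; "force" is the grip in N (left out, the last holds). Time passes only in rows, so rows that repeat a pose let the fingers close. It gives the time, the measured TCP pose, the force, the opening and the grip force at its end, in the units of the state.
- get_obs(): the state, without advancing time (a new reading comes with each control period).
- camera(name): name is "side" or "top"; returns a dict with "frame" (384x512x3 uint8, red, green, blue), "depth" (384x512 float32, m along the optical axis (not along the pixel's ray), 0 where there is no reading), "fx", "fy", "cx", "cy" (pixels), "world_to_cam" (4x4, takes a point from world to camera coordinates). Camera axes: x right, y up, looking along -z (the intrinsics and any distortion apply to the point x, -y, -z); pixel columns grow to the right and rows downward; lengths in m; the calibration is good to about 2 mm. A picture is of the moment at which its call begins.
- close_job(): hands the job in; it is judged then, once.
The state is a dict: "time_s": time; "joints": joint angles; "qvel": joint speeds; "tau": joint torques, N m; "tcp_pos": TCP position; "tcp_rot": TCP orientation; "wrist_force": force on the tool from outside, world axes, zero at the start; "torque": the same for the moment, N m; "grip_width": finger opening in m; "gripper_force": force on a finger pad.
Only numpy, scipy, OpenCV 4.12 (cv2) and the standard library are available. Lean on these libraries where they do the work, as an engineer would, in place of code of your own. Each camera call takes 0.05 s, during which the arm holds its last target. There are 200 camera calls.

### The job

I am about to glue and screw the timber register block down on the register board: first lift the loose orange cap off the glue bottle and set it upright in the round well of the cap holder, and let go of it. Then bring the block onto the board, lying flat and centred between the two black lines, press its end flush and steadily against the red sprung bar until the bar's front edge stands level with the green marks on its guide rails (never driving it to its end stop), and finish while still holding it pressed there, as I will do the fastening. Leave the two ink pots where they are.

Things in the scene. Friction and masses are not known exactly. Their poses are not given: they have to be found in the camera images.
- cap_center (a point): centre (half-way up) of the loose orange cap of the glue bottle: upright cylinder 28 mm across, 44 mm tall, 20 g, closed top, open underneath, +z up. It sits loosely over the thin nozzle (30 mm tall), on a white collar 31 mm across: lift it straight up by more than 35 mm to clear the nozzle.
- glue: glue bottle, white with a blue band, 54 mm across, fixed upright in a square timber foot 74 x 74 x 14 mm. Origin at the centre of the foot's underside, on the table, z up; the collar that carries the cap is 104 mm above it, the nozzle's tip 134 mm. It may stand in either of two places, swapped with the cap holder.
- holder_hole0 (a point): cap holder: fixed pale timber block 70 x 70 x 26 mm on the table with one round well, 34 mm across and 14 mm deep, in its top. This point is the centre of the well's mouth, at the height of the block's top face; z up. A cap standing in the well has its centre 8 mm above this point.
- block_center (a point): centre of the loose register block, a paint-stained timber block 42 mm (its x) by 75 mm (its y) by 30 mm tall (z up), about 70 g, lying flat on the table at the start. A half turn makes no difference. One of its small 42 x 30 mm ends (facing along its y) goes against the bar.
- board: register board: fixed plywood, 240 mm (x) by 160 mm (y), 15 mm thick, lying on the table at any small yaw; origin at the centre of its underside. +x of the board points away from the robot, towards the red bar: the pressing direction. Two thin black lines 50 mm apart run along x at y = -25 and +25 mm.
- green_marks (a point): point midway between the two green marks, fixed to the board at x = 50, y = 0 mm of its frame, 37 mm above the table. The marks, 8 mm wide (board x = 46 to 54 mm), are on top of two aluminium guide rails (inner faces at y = -50 and +50 mm, tops 37 mm above the table, x = 36 to 92 mm) between which the bar slides.
- bar_face (a point): middle of the front face of the red bar, which faces the robot (board -x); it moves with the bar. The bar is 96 mm long (board y), 18 mm thick, and reaches from 16 to 37 mm above the table. At rest this point is at x = 40 mm, y = 0 in the board's frame, 26.5 mm above the table.
- bar (a joint): how far the red bar has been pushed back along board +x, m: 0 at rest, 0.020 at its end stop. Its spring takes 0.6 N per mm with no preload (6 N at the middle of the green mark) and pushes the block back out if it is not held.
- pot_red_center (a point): bystander: red-lidded ink pot, 60 mm across, 58 mm tall, loose; this point is its centre. Leave it.
- pot_green_center (a point): bystander: green-lidded ink pot, 62 mm across, 64 mm tall, loose; this point is its centre. Leave it.
Not all that is in view belongs to the job. Of the things like the part that bears block_center, leave any that is blue; of the rest the smaller one is meant. Of the things shaped like the part that bears cap_center, the orange one is meant.

How it is judged:
By the outcome, as a careful person would: the job done as asked, in the order asked, and still so for the second after the job is handed in, while the arm keeps its last pose, push and grip.
It also fails if it takes over 58 s, if anything falls off the work surface, if the arm or the gripper's body presses on something with over 40 N, if the wrist force passes 120 N, or if a joint passes its speed limit or range.

## Working session

There is one attempt and no reset: what is moved stays moved. The work goes in short steps, Python scripts to look and compute and a tool call to move; the robot and the scene stay as the last step left them, time stands still between calls to the robot, and variables do not carry over. Pictures are saved under pics/ and viewed, at most 10 in all, crops included, and the job is handed in when it is done.

Besides the shell and the picture viewer there is one more tool, called after "Call:" by a JSON object that holds its "op" and its "data", one argument or row to a line. jog_arm: Moves the arm, as the interface text tells. Its arguments: {"type":"object","properties":{"series":{"type":"array","items":{"type":"array","items":{"type":"array","items":{"type":"number"}}}},"force":{"type":"number"}},"required":["series"]}

```bash
ls; mkdir -p pics; python3 - <<'E'
from cell import *
import cv2,numpy as np,pickle
o=get_obs();print({k:np.round(v,4) for k,v in o.items()})
for n in("top","side"):
    c=camera(n);pickle.dump(c,open(n+'0.pkl','wb'));cv2.imwrite(f'pics/{n}0.png',cv2.resize(c['frame'][:,:,::-1],(800,600)))
    print(n,{k:(np.round(v,4).tolist()) for k,v in c.items() if k not in('frame','depth')})
E
```

```text
pics
{'time_s': np.float64(0.0), 'joints': array([-1.2486,  0.3005,  1.5216, -0.    ,  1.3207, -0.0666]), 'qvel': array([ 0.0004, -0.0002,  0.0002, -0.0009, -0.0002,  0.0007]), 'tau': array([-3.00000e-04, -5.43504e+01, -3.61796e+01, -1.00000e-04,
        4.00000e-03,  0.00000e+00]), 'tcp_pos': array([ 0.2084, -0.5087,  0.2387]), 'tcp_rot': array([ 9.812e-01,  1.932e-01, -1.000e-04, -6.000e-04]), 'wrist_force': array([-0.295 ,  0.0081,  0.2958]), 'torque': array([ 0.001 , -0.0213, -0.0013]), 'gripper_force': np.float64(0.0), 'grip_width': np.float64(0.0854)}
top {'fx': 355.9626, 'fy': 355.9626, 'cx': 256.0759, 'cy': 189.9385, 'world_to_cam': [[-0.0236, -0.9992, 0.0317, -0.0281], [0.9965, -0.021, 0.0805, -0.478], [-0.0797, 0.0334, 0.9963, -1.1213], [0.0, 0.0, 0.0, 1.0]]}
side {'fx': 390.8593, 'fy': 390.8593, 'cx': 253.7549, 'cy': 192.1498, 'world_to_cam': [[-0.8142, -0.5802, 0.0209, 0.3567], [0.3519, -0.4646, 0.8126, -0.2232], [-0.4618, 0.669, 0.5824, -0.9049], [0.0, 0.0, 0.0, 1.0]]}
```

View pics/top0.png

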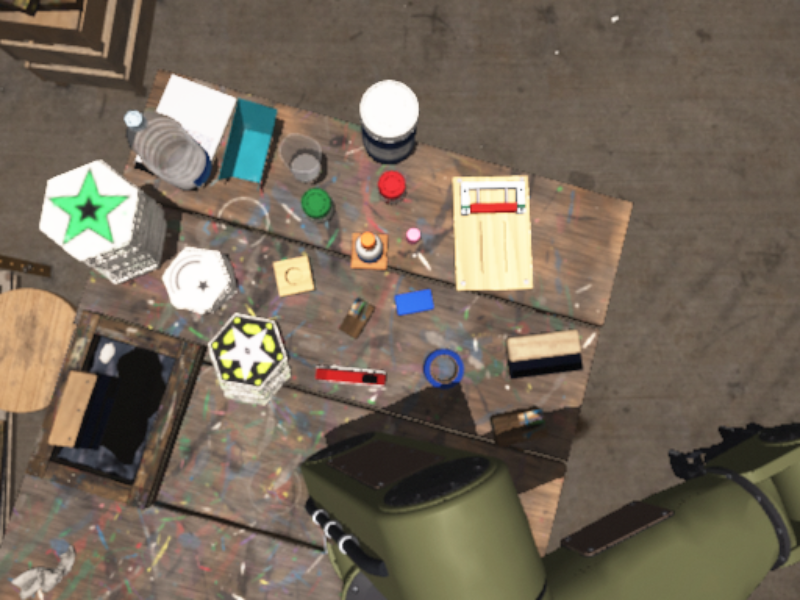

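View pics/side0.png

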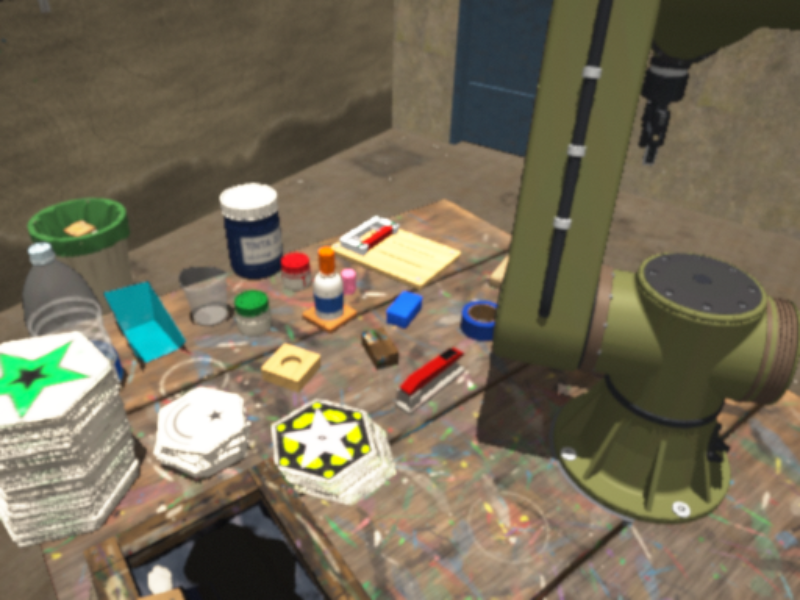

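The top view (800x600) shows these candidates:
- **Blocks:** small stained at (356,318), blue at (414,301), larger stained at (517,425), and a brush-like timber/black piece at (544,353).
- **Caps:** orange on the bottle at (368,241), pink at (413,235).

The holder is at (294,276) and the board at (492,233). I choose the small stained block and the orange cap, and will check both in a close crop.

```bash
cat > h.py <<'E'
import numpy as np,pickle,cv2
def ray(c,u,v):
    M=np.array(c['world_to_cam']);R,t=M[:3,:3],M[:3,3]
    d=np.array([(u-c['cx'])/c['fx'],-(v-c['cy'])/c['fy'],-1.])
    return -R.T@t,R.T@d
def at(c,u,v,z):
    o,d=ray(c,u,v);return o+d*(z-o[2])/d[2]
def proj(c,P):
    M=np.array(c['world_to_cam']);p=M[:3,:3]@np.array(P)+M[:3,3]
    return c['cx']+c['fx']*p[0]/-p[2], c['cy']+c['fy']*p[1]/p[2]
def cloud(c):
    h,w=c['depth'].shape;v,u=np.mgrid[:h,:w];D=c['depth']
    M=np.array(c['world_to_cam']);R,t=M[:3,:3],M[:3,3]
    p=np.stack([(u-c['cx'])/c['fx']*D,-(v-c['cy'])/c['fy']*D,-D],-1)
    return (p-t)@R
E
python3 - <<'E'
from h import *
c=pickle.load(open('top0.pkl','rb'));f=c['frame'][:,:,::-1]
cv2.imwrite('pics/crop_a.png',cv2.resize(f[135:225,165:285],(800,600),interpolation=cv2.INTER_CUBIC))
cv2.imwrite('pics/crop_b.png',cv2.resize(f[105:195,265:385],(800,600),interpolation=cv2.INTER_CUBIC))
E
```

```text
(no output)
```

View pics/crop_a.png

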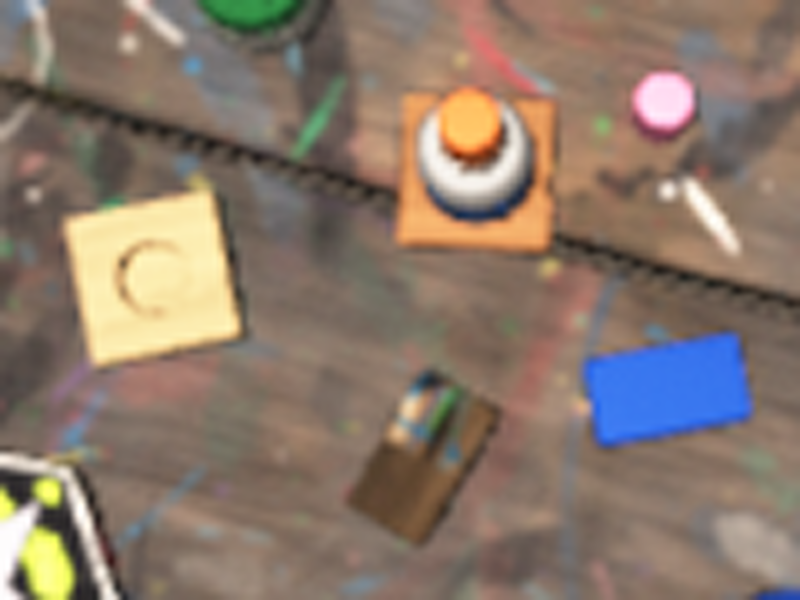

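View pics/crop_b.png

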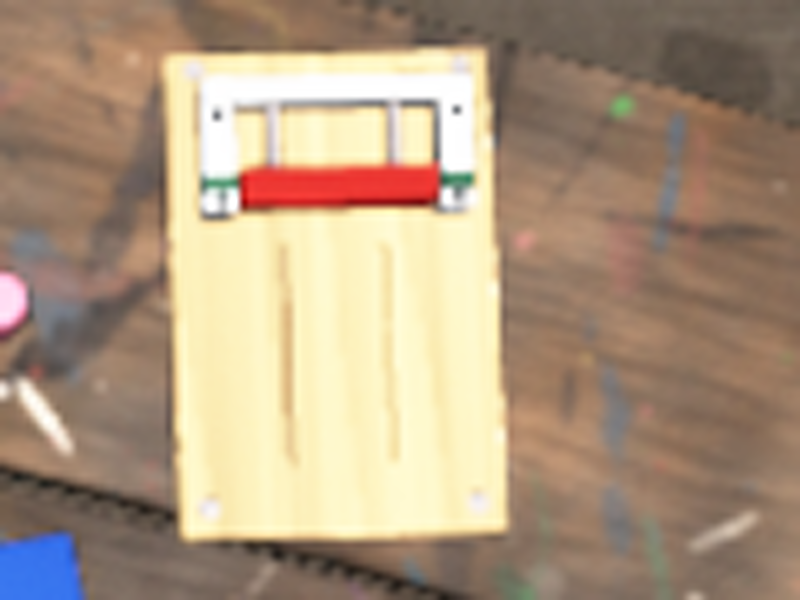

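Crop a confirms the choice: stained block at about (425,457), orange cap at (471,122), and holder centred at (153,279). The pink cap at (664,103) and the blue block are to be left. Crop b shows the board corners (165,57), (485,48), (507,527) and (182,540), with green marks at (220,182) and (456,179).

```bash
python3 - <<'E'
from h import *
c=pickle.load(open('top0.pkl','rb'))
px=lambda U,V,o:((U+.5)/6.667-.5+o[0],(V+.5)/6.667-.5+o[1])
A=(165,135);B=(265,105)
P=lambda L,o,z:np.array([at(c,*px(*q,o),z) for q in L])
print('cap',P([(471,122)],A,.148)); 
h=P([(65,222),(212,192),(242,335),(95,367)],A,.026);print('holder',h.mean(0))
print('foot',P([(403,93),(555,100),(550,250),(398,243)],A,.014).mean(0))
b=P([(165,57),(485,48),(507,527),(182,540)],B,.015);print('board',b.round(4).tolist(),b.mean(0))
d=(b[0]+b[1]-b[2]-b[3]);e=b[0]+b[3]-b[1]-b[2];print('yaw',np.degrees(np.arctan2(d[1],d[0])),np.degrees(np.arctan2(-e[0],e[1])),np.linalg.norm(d)/2,np.linalg.norm(e)/2)
g=P([(220,182),(456,179)],B,.037);print('green',g,g.mean(0))
l=P([(285,245),(292,462),(387,245),(396,458)],B,.015);print('lines',l.round(4).tolist())
k=P([(432,368),(502,408),(420,546),(348,495)],A,.03);print('block',k.round(4).tolist(),k.mean(0))
# depth based
for n in('top','side'):
    cc=pickle.load(open(n+'0.pkl','rb'));X=cloud(cc)
    for nm,q,r,z0,z1 in(('block',k.mean(0),.055,.02,.04),('cap',P([(471,122)],A,.148)[0],.03,.14,.16),('bigcap',P([(471,122)],A,.148)[0],.03,.11,.16),('holder',h.mean(0),.06,.018,.034)):
        m=(np.hypot(X[...,0]-q[0],X[...,1]-q[1])<r)&(X[...,2]>z0)&(X[...,2]<z1)
        S=X[m]
        if len(S)>5:
            rr=cv2.minAreaRect((S[:,:2]*1000).astype(np.float32));print(n,nm,len(S),'z',np.median(S[:,2]).round(4),np.round(rr[0],1),np.round(rr[1],1),round(rr[2],1))
E
```

```text
cap [[0.57464213 0.02276153 0.148     ]]
holder [0.52449201 0.17810303 0.026     ]
foot [0.57540389 0.02361781 0.014     ]
board [[0.7285, -0.1542, 0.015], [0.7308, -0.3133, 0.015], [0.4924, -0.3141, 0.015], [0.4893, -0.155, 0.015]] [ 0.61024473 -0.23413286  0.015     ]
yaw 0.1889588793914554 0.9688803137459571 0.23874979101142318 0.1591422752967382
green [[ 0.6600467  -0.17586982  0.037     ]
 [ 0.65970989 -0.2904374   0.037     ]] [ 0.6598783  -0.23315361  0.037     ]
lines [[0.6335, -0.2103, 0.015], [0.5263, -0.2099, 0.015], [0.6327, -0.2606, 0.015], [0.5273, -0.261, 0.015]]
block [[0.4787, 0.0462, 0.03], [0.459, 0.0134, 0.03], [0.3945, 0.0534, 0.03], [0.4193, 0.0869, 0.03]] [0.43787744 0.04998512 0.03      ]
top block 314 z 0.0303 [437.6  50.8] [41.9 74.4] 59.0
top cap 74 z 0.1481 [576.2  23.2] [26.1 25.3] 29.9
top bigcap 93 z 0.1474 [576.3  22.3] [25.6 26.6] 64.1
top holder 411 z 0.026 [526.5 177.5] [70.2 71.1] 11.1
side block 323 z 0.0292 [436.4  55.8] [42.7 77.8] 58.9
side cap 62 z 0.147 [574.   28.2] [23.4 25.3] 8.0
side bigcap 156 z 0.1358 [573.6  28.5] [27.  24.9] 83.5
side holder 516 z 0.0255 [525.4 181.4] [72.6 73.6] 10.4
```

```bash
cat >> h.py <<'E'
from cell import get_obs
from scipy.spatial.transform import Rotation as Rn
def go(p,yaw):
    o=get_obs();R=Rn.from_quat(o['tcp_rot']).as_matrix()
    y0=np.degrees(np.arctan2(R[1,0],R[0,0]));s=R.T@(np.array(p)-o['tcp_pos'])*100
    print('yaw0 %.2f'%y0,'shift cm',s.round(2),'turn %.2f'%-((yaw-y0+180)%360-180))
E
python3 -c "
from h import *
go([.575,.0255,.215],22)"
```

```text
yaw0 22.28 shift cm [ 54.17 -35.54   2.42] turn 0.28
```

Call:
{"op": "jog_arm", "data": {
  "series": [
    [[54.2,-35.5,2.4,0,8.5],[54.2,-35.5,2.4,0,8.5],[54.2,-35.5,2.4,0,8.5],[54.2,-35.5,2.4,0,8.5],[54.2,-35.5,2.4,0,8.5],[54.2,-35.5,2.4,0,8.5],[54.2,-35.5,2.4,0,8.5],[54.2,-35.5,2.4,0,8.5],[54.2,-35.5,2.4,0,8.5],[54.2,-35.5,2.4,0,8.5],[54.2,-35.5,2.4,0,8.5],[54.2,-35.5,2.4,0,8.5]]
  ]
}}

```text
time_s: 1.1
tcp_pos: [0.4922, -0.0951, 0.2206]
tcp_rot: [0.981, 0.193, -0.0, -0.0]
wrist_force: [0.1, -1.0, 0.8]
grip_width: 0.0853
gripper_force: 0.0
```

```bash
python3 -c "
from h import *
go([.575,.0255,.215],22)"
```

```text
yaw0 22.28 shift cm [12.24 -8.02  0.56] turn 0.28
```

Call:
{"op": "jog_arm", "data": {
  "series": [
    [[12.2,-8.0,0.6,0,8.5],[12.2,-8.0,0.6,0,8.5],[12.2,-8.0,0.6,0,8.5],[12.2,-8.0,0.6,0,8.5],[12.2,-8.0,0.6,0,8.5],[12.2,-8.0,0.6,0,8.5]]
  ]
}}

```text
time_s: 1.6
tcp_pos: [0.574, 0.024, 0.214]
tcp_rot: [0.981, 0.194, -0.001, -0.0]
wrist_force: [1.0, 0.2, -0.3]
grip_width: 0.0851
gripper_force: 0.0
```

```bash
python3 - <<'E'
from h import *
from cell import camera
go([.575,.0255,.215],22); go([.575,.0255,.132],22)
c=camera('side');pickle.dump(c,open('side1.pkl','wb'))
t=get_obs()['tcp_pos'];u,v=proj(c,t);print(u,v,t)
for z in(.11,.126,.148):print(z,proj(c,[t[0],t[1],z]))
u0,v0=int(u)-60,int(v)-25;print(u0,v0)
cv2.imwrite('pics/side1.png',cv2.resize(c['frame'][v0:v0+90,u0:u0+120,::-1],(800,600),interpolation=cv2.INTER_CUBIC))
E
```

```text
yaw0 22.38 shift cm [ 0.15 -0.11 -0.1 ] turn 0.38
yaw0 22.38 shift cm [ 0.16 -0.1   8.2 ] turn 0.38
208.446032164648 138.19480119899453 [0.57375389 0.02304092 0.21428034]
0.11 (np.float64(210.18812562989757), np.float64(171.57538701140658))
0.126 (np.float64(209.9335448138832), np.float64(166.69731534379716))
0.148 (np.float64(209.57624370271216), np.float64(159.85100047021163))
148 113
```

View pics/side1.png

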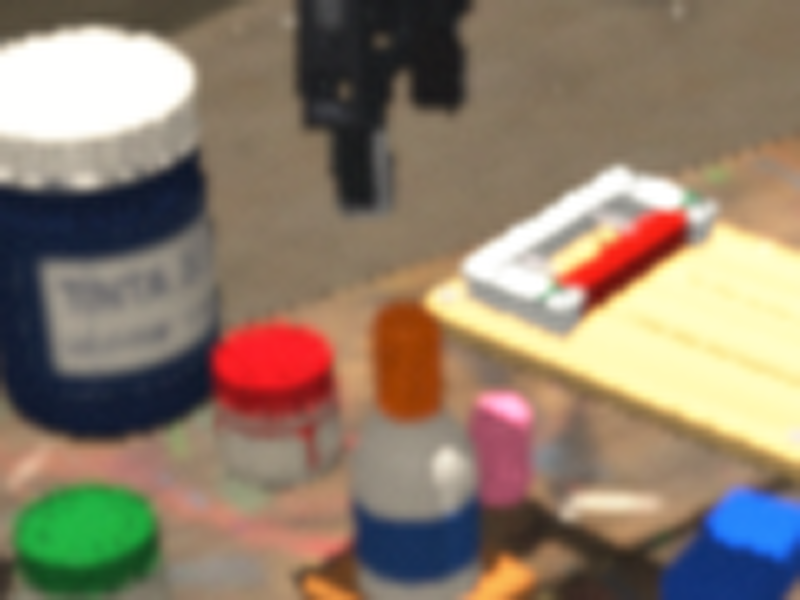

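The side crop shows the orange cap at (408,355) directly below the open fingers (one seen at (365,180)), within about 1 mm of prediction. I'll descend now.

Call:
{"op": "jog_arm", "data": {
  "series": [
    [[0,0,3.0,0,8.5],[0,0,6.0,0,8.5],[0,0,8.1,0,8.5],[0,0,8.1,0,8.5],[0,0,8.1,0,8.5],[0,0,8.1,0,2.0],[0,0,8.1,0,2.0],[0,0,8.1,0,2.0],[0,0,8.1,0,2.0],[0,0,8.1,0,2.0],[0,0,8.1,0,2.0],[0,0,8.1,0,2.0]]
  ],
  "force": 25
}}

```text
time_s: 2.65
tcp_pos: [0.5743, 0.0231, 0.1345]
tcp_rot: [0.981, 0.193, 0.0, 0.0]
wrist_force: [-2.5, -0.6, 6.3]
grip_width: 0.0254
gripper_force: 28.2
```

Call:
{"op": "jog_arm", "data": {
  "series": [
    [[0,0,-1.5,0,2.0],[0,0,-4,0,2.0],[0,0,-7.0,0,2.0],[0,0,-9.0,0,2.0],[0,0,-9.0,0,2.0],[0,0,-9.0,0,2.0]]
  ]
}}

```text
time_s: 3.15
tcp_pos: [0.5743, 0.0231, 0.2245]
tcp_rot: [0.981, 0.193, 0.001, 0.0]
wrist_force: [0.4, -0.1, 0.1]
grip_width: 0.0258
gripper_force: 27.5
```

```bash
python3 - <<'E'
from h import *
from cell import camera
o=get_obs();print(o['grip_width'],o['gripper_force'],o['wrist_force'])
t=o['tcp_pos'];print(t)
for n in('side','top'):
    c=camera(n);pickle.dump(c,open(n+'2.pkl','wb'));X=cloud(c)
    hsv=cv2.cvtColor(c['frame'],cv2.COLOR_RGB2HSV)
    m=(hsv[...,0]>5)&(hsv[...,0]<20)&(hsv[...,1]>150)&(X[...,2]>.15)&(np.hypot(X[...,0]-t[0],X[...,1]-t[1])<.05)
    S=X[m];print(n,len(S),S.min(0) if len(S) else 0,S.max(0) if len(S) else 0,S.mean(0) if len(S) else 0)
c=pickle.load(open('side2.pkl','rb'));u,v=proj(c,t);u0,v0=int(u)-60,int(v)-35;print(u0,v0,u,v)
cv2.imwrite('pics/side2.png',cv2.resize(c['frame'][v0:v0+90,u0:u0+120,::-1],(800,600),interpolation=cv2.INTER_CUBIC))
go([.5255,.179,.215],22)
E
```

```text
0.02583969652174613 27.530059819109738 [ 0.37859126 -0.10557849  0.06081283]
[0.57428239 0.02313913 0.2245226 ]
side 83 [0.56098007 0.00596351 0.19570715] [0.58451858 0.04295983 0.23920886] [0.56766383 0.02821257 0.21221662]
top 0 0 0 0
148 99 208.08568180385078 134.659000214747
yaw0 22.28 shift cm [  1.45 -16.25   0.78] turn 0.28
```

View pics/side2.png

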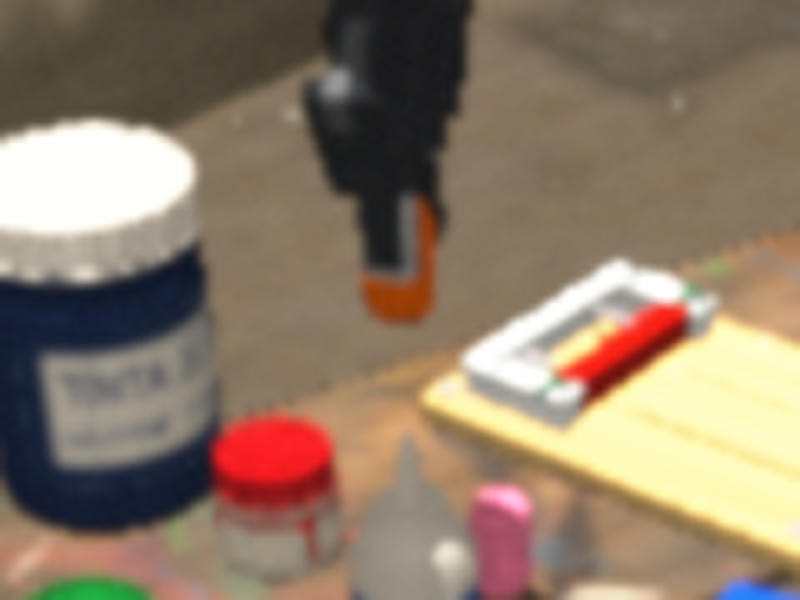

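The cap is held square in the fingers at (399,265) and the nozzle is clear below at (407,440). Next I move over the holder.

```bash
python3 -c "
from h import *
go([.525,.1775,.08],22.3)"
```

```text
yaw0 22.28 shift cm [  1.37 -16.12  14.28] turn -0.02
```

Call:
{"op": "jog_arm", "data": {
  "series": [
    [[0.3,-4.0,0,0,2.0],[0.7,-8,0,0,2.0],[1.0,-12,2,0,2.0],[1.4,-16.1,5,0,2.0],[1.4,-16.1,9,0,2.0],[1.4,-16.1,12,0,2.0],[1.4,-16.1,14,0,2.0],[1.4,-16.1,14,0,2.0],[1.4,-16.1,14,0,2.0],[1.4,-16.1,14,0,2.0]]
  ]
}}

```text
time_s: 4.08
tcp_pos: [0.5266, 0.1774, 0.085]
tcp_rot: [0.981, 0.193, 0.001, -0.0]
wrist_force: [0.2, -0.6, 0.1]
grip_width: 0.0259
gripper_force: 27.5
```

```bash
python3 - <<'E'
from h import *
from cell import camera
o=get_obs();t=o['tcp_pos'];print(t,o['grip_width'])
c=camera('side');d=camera('top');pickle.dump((c,d),open('c3.pkl','wb'))
u,v=proj(c,[t[0],t[1],.026]);u0,v0=int(u)-40,int(v)-45
I=c['frame'][v0:v0+60,u0:u0+80,::-1];print('side',u0,v0,'well',proj(c,[.525,.1775,.026]),'capbottom',proj(c,[t[0],t[1],t[2]-.0305]))
cv2.imwrite('pics/s3.png',cv2.resize(I,(800,600),interpolation=cv2.INTER_CUBIC))
# holder refit from both cameras incl. bottle-corrected
for n,cc in(('side',c),('top',d)):
    X=cloud(cc);m=(np.hypot(X[...,0]-.525,X[...,1]-.179)<.06)&(abs(X[...,2]-.026)<.006);S=X[m]
    rr=cv2.minAreaRect((S[:,:2]*1000).astype(np.float32));print(n,len(S),np.round(rr[0],1),np.round(rr[1],1))
E
```

```text
[0.5266137 0.1773941 0.0849684] 0.025944881675072147
side 146 185 well (np.float64(186.9494829327455), np.float64(230.6293880077638)) capbottom (np.float64(185.6364587567092), np.float64(221.93295123359675))
side 443 [525.8 180.9] [72.1 75. ]
top 19 [522.1 142.8] [46.1  3.6]
```

View pics/s3.png

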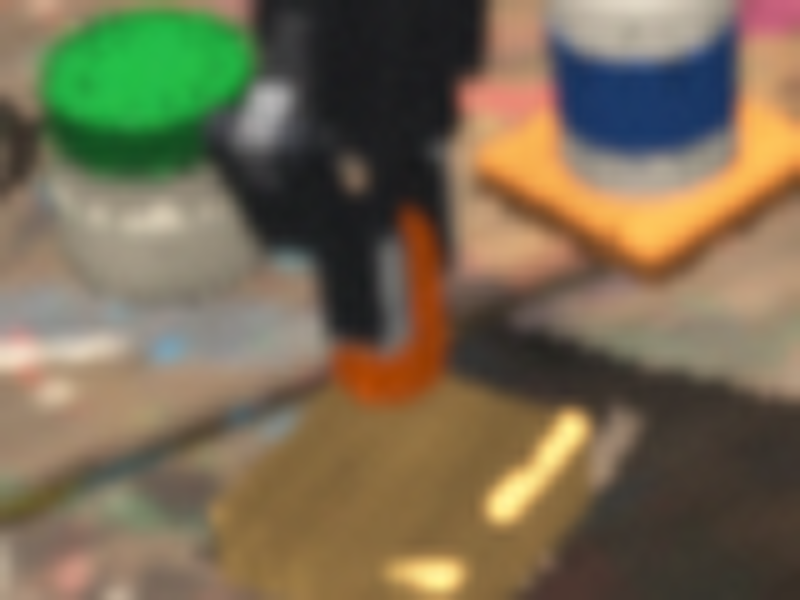

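```bash
python3 - <<'E'
from h import *
for n in('top','side'):
    c=pickle.load(open(n+'0.pkl','rb'));X=cloud(c);f=c['frame'].astype(int)
    near=np.hypot(X[...,0]-.525,X[...,1]-.179)<.07
    yel=near&(f[...,0]>170)&(f[...,0]-f[...,2]>50)
    u,v=np.nonzero(yel)[::-1];
    if n=='side': # top face is brighter than the sides
        print('val pct',np.percentile(f[yel][:,0],[5,25,50,75]))
    P=np.array([at(c,a,b,.026)[:2] for a,b in zip(u,v)])*1000
    r=cv2.minAreaRect(P.astype(np.float32));print(n,len(P),np.round(r[0],1),np.round(r[1],1),P.mean(0))
    # well: darker crescent on the side wall
    W=(np.hypot(X[...,0]-.525,X[...,1]-.179)<.022);g=c['frame'][...,2][W];P=np.array([at(c,a,b,.026)[:2] for b,a in np.argwhere(W)])*1000
    t=np.median(g)-15;D=P[g<t];print('dark',len(D),D.mean(0) if len(D) else'',cv2.minEnclosingCircle(D.astype(np.float32)) if len(D) else'')
c,d=pickle.load(open('c3.pkl','rb'))
print('side sees cap bottom at',at(c,185.05,221.4,.0545),'true .5266 .1774')
E
```

```text
top 522 [518.  177.9] [95.3 71.7] [525.09546759 178.90616594]
dark 38 [525.1620655  185.76192325] ((524.702880859375, 178.64144897460938), 18.82052993774414)
val pct [177. 205. 252. 254.]
side 661 [505.8 178.8] [117.7  86. ] [513.59308011 184.38105079]
dark 58 [529.73978452 176.66153497] ((526.8005981445312, 180.27259826660156), 17.217247009277344)
side sees cap bottom at [0.5292437 0.176773  0.0545   ] true .5266 .1774
```

```bash
python3 -c "
from h import *
go([.525,.1785,.05],22.3)"
```

```text
yaw0 22.26 shift cm [-0.14 -0.17  3.55] turn -0.04
```

Call:
{"op": "jog_arm", "data": {
  "series": [
    [[-0.1,-0.2,0,0,2.0],[-0.1,-0.2,1,0,2.0],[-0.1,-0.2,2,0,2.0],[-0.1,-0.2,2.6,0,2.0],[-0.1,-0.2,3.1,0,2.0],[-0.1,-0.2,3.5,0,2.0],[-0.1,-0.2,3.5,0,2.0],[-0.1,-0.2,3.5,0,2.0]]
  ]
}}

```text
time_s: 4.85
tcp_pos: [0.5243, 0.1789, 0.0486]
tcp_rot: [0.981, 0.193, -0.0, 0.0]
wrist_force: [0.9, -0.3, 0.4]
grip_width: 0.026
gripper_force: 27.5
```

Call:
{"op": "jog_arm", "data": {
  "series": [
    [[0,0,0.3,0,2.0],[0,0,0.5,0,2.0],[0,0,0.55,0,2.0],[0,0,0.6,0,2.0],[0,0,0.6,0,2.0]]
  ]
}}

```text
time_s: 5.27
tcp_pos: [0.5243, 0.1789, 0.0428]
tcp_rot: [0.981, 0.193, -0.0, -0.0]
wrist_force: [0.2, 0.4, -0.1]
grip_width: 0.0258
gripper_force: 27.5
```

Call:
{"op": "jog_arm", "data": {
  "series": [
    [[0,0,0.05,0,2.0],[0,0,0.05,0,3.2],[0,0,0.05,0,4.5],[0,0,0.05,0,6.0],[0,0,0.05,0,6.0],[0,0,0.05,0,6.0],[0,0,-2.0,0,6.0],[0,0,-6.0,0,6.0],[0,0,-10.0,0,6.0],[0,0,-10.0,0,6.5],[0,0,-10.0,0,6.5]]
  ]
}}

```text
time_s: 6.18
tcp_pos: [0.5252, 0.1791, 0.1449]
tcp_rot: [0.981, 0.193, 0.002, -0.0]
wrist_force: [-0.2, -1.2, -1.4]
grip_width: 0.0647
gripper_force: 0.0
```

```bash
python3 - <<'E'
from h import *
from cell import camera
c=camera('side');u,v=proj(c,[.525,.1785,.04]);u0,v0=int(u)-40,int(v)-30
cv2.imwrite('pics/s4.png',cv2.resize(c['frame'][v0:v0+60,u0:u0+80,::-1],(800,600),interpolation=cv2.INTER_CUBIC))
X=cloud(c);hsv=cv2.cvtColor(c['frame'],cv2.COLOR_RGB2HSV)
m=(hsv[...,0]>4)&(hsv[...,0]<14)&(hsv[...,1]>170)&(np.hypot(X[...,0]-.525,X[...,1]-.179)<.03);S=X[m];print(len(S),S.max(0),S.min(0))
go([.4372,.0515,.11],-31)
E
```

```text
171 [0.53861805 0.19695476 0.05890964] [0.5105116  0.1526717  0.01961004]
yaw0 22.27 shift cm [-12.9    8.48   3.29] turn 53.27
```

View pics/s4.png

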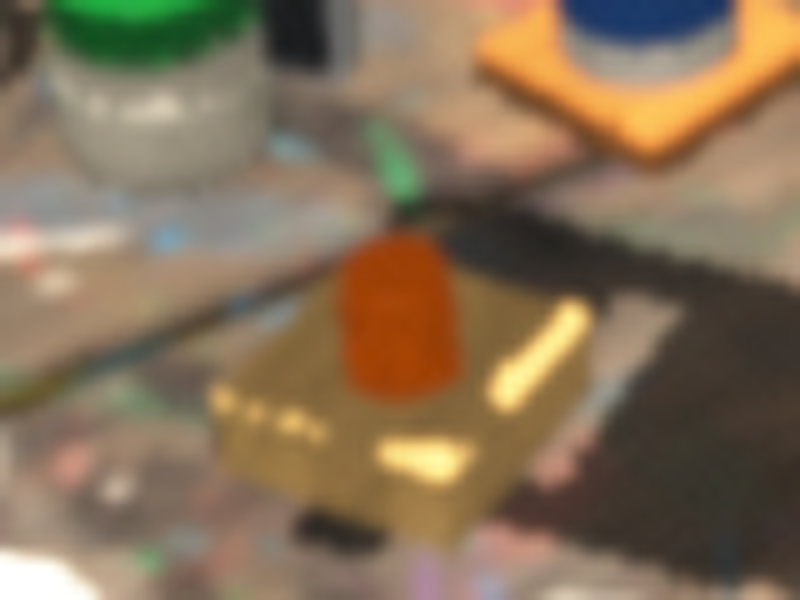

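The cap stands upright in the well at (400,315), released. Next is the block.

Call:
{"op": "jog_arm", "data": {
  "series": [
    [[-3.2,2.1,0,7,6.5],[-6.5,4.2,0,14,6.5],[-9.7,6.4,0,21,6.5],[-12.9,8.5,0,28,6.5],[-12.9,8.5,1,35,6.5],[-12.9,8.5,2,42,6.5],[-12.9,8.5,3,49,6.5],[-12.9,8.5,3.3,53.3,6.5],[-12.9,8.5,3.3,53.3,6.5],[-12.9,8.5,3.3,53.3,6.5]]
  ]
}}

```text
time_s: 7.07
tcp_pos: [0.4366, 0.0513, 0.1089]
tcp_rot: [0.964, -0.266, -0.001, 0.0]
wrist_force: [-0.5, 0.8, 0.4]
grip_width: 0.0651
gripper_force: 0.0
```

```bash
python3 -c "
from h import *
go([.4365,.051,.08],-31);go([.4365,.051,.013],-31);print(get_obs()['tcp_pos'],get_obs()['joints'])"
```

```text
yaw0 -30.87 shift cm [0.01 0.03 2.89] turn 0.13
yaw0 -30.87 shift cm [0.02 0.02 9.59] turn 0.13
[0.43661851 0.0512987  0.10885246] [ 3.36162085e-02  2.24795666e-01  1.95365350e+00 -2.55515898e-05
  9.65267243e-01  2.14318961e+00]
```

Call:
{"op": "jog_arm", "data": {
  "series": [
    [[0,0,3.5,0,6.5],[0,0,6.5,0,6.5],[0,0,8.5,0,6.5],[0,0,9.5,0,6.5],[0,0,9.5,0,6.5],[0,0,9.5,0,3.0],[0,0,9.5,0,3.0],[0,0,9.5,0,3.0],[0,0,9.5,0,3.0],[0,0,9.5,0,3.0],[0,0,9.5,0,3.0]]
  ],
  "force": 60
}}

```text
time_s: 7.98
tcp_pos: [0.4381, 0.0514, 0.0163]
tcp_rot: [0.964, -0.267, 0.001, -0.0]
wrist_force: [-1.3, 0.0, 8.4]
grip_width: 0.041
gripper_force: 61.6
```

```bash
python3 -c "
from h import *
go([.4365,.051,.013],-31);print(get_obs()['tcp_pos'],get_obs()['grip_width'])"
```

```text
yaw0 -30.99 shift cm [-0.12  0.11  0.32] turn 0.01
[0.43805557 0.05136501 0.01625089] 0.04099790969963341
```

```bash
python3 - <<'E'
from h import *
for n in('top','side'):
    c=pickle.load(open(n+'0.pkl','rb'));X=cloud(c);f=c['frame'].astype(int)
    near=(abs(X[...,0]-.61)<.15)&(abs(X[...,1]+.234)<.1)
    m=near&(f[...,0]>190)&(X[...,2]<.025)&(X[...,2]>.008)
    P=np.array([at(c,a,b,.015)[:2] for b,a in np.argwhere(m)])*1000
    r=cv2.minAreaRect(P.astype(np.float32));print(n,len(P),[np.round(x,2) for x in r])
    # edge fits: per image row/col extent -> lines in board
    x,y=P.T
    for ax,oth in((x,y),(y,x)):
        lo=[];hi=[]
        for b in np.arange(oth.min()+10,oth.max()-10,4):
            s=ax[abs(oth-b)<3]
            if len(s)>3: lo.append((b,s.min()));hi.append((b,s.max()))
        for L in(lo,hi):
            L=np.array(L);md=np.median(L[:,1]);L=L[abs(L[:,1]-md)<6];k=np.polyfit(L[:,0],L[:,1],1);print('  slope deg %.2f'%np.degrees(np.arctan(k[0])),'at mid %.1f'%np.polyval(k,oth.mean()))
    red=near&(f[...,0]>150)&(f[...,1]<70)&(X[...,2]>.03);P=np.array([at(c,a,b,.037)[:2] for b,a in np.argwhere(red)])*1000
    if len(P): r=cv2.minAreaRect(P.astype(np.float32));print('bar',len(P),[np.round(x,2) for x in r])
E
python3 -c "
from h import *
go([.60,-.234,.10],0.3)"
```

```text
top 2883 [array([ 610.47, -234.68]), array([239.59, 160.42]), np.float64(0.3)]
  slope deg -0.17 at mid 492.0
  slope deg -0.58 at mid 728.5
  slope deg 0.15 at mid -313.3
  slope deg 0.31 at mid -156.0
bar 126 [array([ 656.57, -233.79]), array([15.12, 94.37]), np.float64(1.73)]
side 1408 [array([ 606.86, -227.21]), array([243.2 , 163.36]), np.float64(0.19)]
  slope deg 0.27 at mid 487.6
  slope deg 0.13 at mid 704.7
  slope deg 0.32 at mid -306.9
  slope deg -0.24 at mid -148.3
bar 58 [array([ 653.85, -232.6 ]), array([16.51, 84.78]), np.float64(2.63)]
yaw0 -30.99 shift cm [28.6  16.11 -8.33] turn -31.29
```

```bash
python3 -c "
from h import *
go([.59,-.234,.10],0.3)"
```

```text
yaw0 -30.99 shift cm [27.74 16.63 -8.34] turn -31.29
```

Call:
{"op": "jog_arm", "data": {
  "series": [
    [[0,0,-2,0,3.0],[0,0,-5,0,3.0],[0,0,-8.3,0,3.0],[0,0,-8.3,0,3.0],[0,0,-8.3,0,3.0]]
  ]
}}

```text
time_s: 8.4
tcp_pos: [0.4382, 0.0514, 0.0999]
tcp_rot: [0.964, -0.267, 0.002, -0.001]
wrist_force: [-0.2, 0.3, -1.5]
grip_width: 0.0413
gripper_force: 60.9
```

Call:
{"op": "jog_arm", "data": {
  "series": [
    [[3.4,2.0,0,-5,3.0],[6.8,4.1,0,-10,3.0],[10.2,6.1,0,-15,3.0],[13.6,8.2,0,-20,3.0],[17,10.2,0,-25,3.0],[20.4,12.2,0,-31.3,3.0],[23.8,14.3,0,-31.3,3.0],[27.7,16.6,0,-31.3,3.0],[27.7,16.6,0,-31.3,3.0],[27.7,16.6,0,-31.3,3.0],[27.7,16.6,0,-31.3,3.0]]
  ]
}}

```text
time_s: 9.32
tcp_pos: [0.5883, -0.2332, 0.0964]
tcp_rot: [1.0, 0.002, -0.001, -0.001]
wrist_force: [0.3, 0.8, -0.2]
grip_width: 0.0409
gripper_force: 60.9
```

```bash
python3 - <<'E'
from h import *
from cell import camera
o=get_obs();print(o['tcp_pos'],o['wrist_force'],o['joints'])
go([.59,-.234,.036],0.3)
c=camera('side');d=camera('top');pickle.dump((c,d),open('c5.pkl','wb'))
o=get_obs();print(o['tcp_pos'],o['wrist_force'])
t=o['tcp_pos'];X=cloud(c)
m=(np.hypot(X[...,0]-t[0],X[...,1]-t[1])<.065)&(X[...,2]>.07)&(X[...,2]<.12);u,v=np.nonzero(m)[::-1];print(u.min(),u.max(),v.min(),v.max())
# both views side by side
u1,v1=map(int,proj(c,[t[0]+.02,t[1],.06]));u2,v2=map(int,proj(d,[t[0]+.02,t[1],.06]))
print(u1-30,v1-45,u2-30,v2-45)
I=np.hstack([c['frame'][v1-45:v1+45,u1-30-20:u1+50],d['frame'][v2-45:v2+45,u2-50:u2+50]])[:,:,::-1]
cv2.imwrite('pics/p5.png',cv2.resize(I,(800,360),interpolation=cv2.INTER_CUBIC))
E
```

```text
[ 0.58828221 -0.23322214  0.09644283] [ 0.3132607   0.83382842 -0.20687699] [-4.35372219e-01  6.23413028e-01  1.39968621e+00  1.93370074e-04
  1.12066300e+00  1.13077531e+00]
yaw0 0.26 shift cm [0.18 0.09 6.04] turn -0.04
[ 0.58850848 -0.23248281  0.0973281 ] [-0.29195359 -0.78051772  0.15900563]
246 271 131 150
222 102 287 100
```

View pics/p5.png

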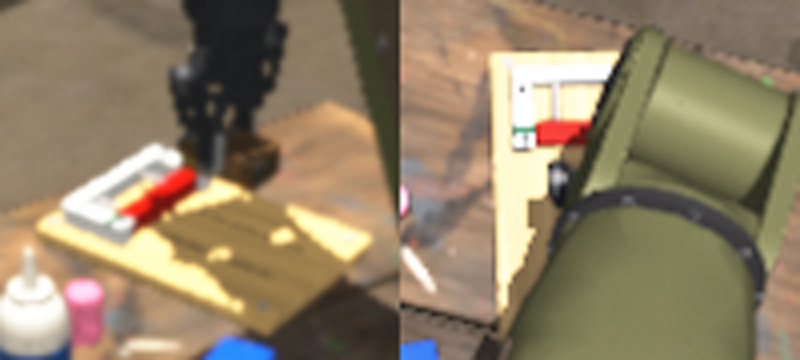

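Side view (left half) shows the block in the fingers at (250,155) above the board. The top view (right half) shows only the bar's left end at (565,132) and left mark at (522,132). Lowering now.

Call:
{"op": "jog_arm", "data": {
  "series": [
    [[0.2,0.1,2,0,3.0],[0.2,0.1,4,0,3.0],[0.2,0.1,5.5,0,3.0],[0.2,0.1,6.0,0,3.0],[0.2,0.1,6.0,0,3.0],[0.2,0.1,6.0,0,3.0]]
  ]
}}

```text
time_s: 9.92
tcp_pos: [0.5912, -0.2342, 0.0386]
tcp_rot: [1.0, 0.003, 0.0, 0.0]
wrist_force: [0.8, -0.2, -0.3]
grip_width: 0.0407
gripper_force: 60.9
```

Call:
{"op": "jog_arm", "data": {
  "series": [
    [[0,0,0.1,0,3.0],[0,0,0.2,0,3.0],[0,0,0.3,0,3.0],[0,0,0.4,0,3.0],[0,0,0.4,0,3.0],[0,0,0.4,0,3.0]]
  ]
}}

```text
time_s: 10.42
tcp_pos: [0.591, -0.2347, 0.0338]
tcp_rot: [1.0, 0.002, 0.0, -0.0]
wrist_force: [0.4, 0.9, -0.4]
grip_width: 0.0404
gripper_force: 60.9
```

Call:
{"op": "jog_arm", "data": {
  "series": [
    [[0,0,0.1,0,3.0],[0,0,0.2,0,3.0],[0,0,0.25,0,3.0],[0,0,0.25,0,3.0],[0,0,0.25,0,3.0]]
  ]
}}

```text
time_s: 10.83
tcp_pos: [0.5909, -0.2347, 0.0314]
tcp_rot: [1.0, 0.002, -0.0, -0.0]
wrist_force: [-1.4, 0.6, 1.6]
grip_width: 0.0404
gripper_force: 61.2
```

Call:
{"op": "jog_arm", "data": {
  "series": [
    [[0,0,0.05,0,3.0],[0,0,0.1,0,3.0],[0,0,0.1,0,3.0],[0,0,0.1,0,3.0]]
  ]
}}

```text
time_s: 11.17
tcp_pos: [0.591, -0.2347, 0.0313]
tcp_rot: [1.0, 0.002, 0.0, 0.0]
wrist_force: [-5.9, 2.1, 12.7]
grip_width: 0.0409
gripper_force: 62.5
```

```bash
python3 -c "
from h import *
o=get_obs();print(o['tcp_pos'],o['wrist_force']);go([.61,-.2342,.031],0.3)"
```

```text
[ 0.59102737 -0.23474332  0.03133814] [-5.90151086  2.08871113 12.66449911]
yaw0 0.27 shift cm [ 1.9  -0.05  0.03] turn -0.03
```

Call:
{"op": "jog_arm", "data": {
  "series": [
    [[0,0,-0.08,0,3.0],[0.4,0,-0.08,0,3.0],[0.8,0,-0.08,0,3.0],[1.2,0,-0.08,0,3.0],[1.6,0,-0.08,0,3.0],[1.9,0,-0.08,0,3.0],[1.9,0,-0.08,0,3.0],[1.9,0,-0.08,0,3.0]]
  ]
}}

```text
time_s: 11.83
tcp_pos: [0.6109, -0.2347, 0.0314]
tcp_rot: [1.0, 0.002, 0.001, 0.0]
wrist_force: [3.3, -0.7, 2.9]
grip_width: 0.0408
gripper_force: 61.5
```

```bash
python3 -c "
from h import *
o=get_obs();print(o['tcp_pos'],o['wrist_force'])"
```

```text
[ 0.61093589 -0.23472855  0.03137408] [ 3.25946023 -0.66972413  2.9288976 ]
```

Call:
{"op": "jog_arm", "data": {
  "series": [
    [[0.1,0,0,0,3.0],[0.2,0,0,0,3.0],[0.3,0,0,0,3.0],[0.4,0,0,0,3.0],[0.5,0,0,0,3.0],[0.5,0,0,0,3.0],[0.5,0,0,0,3.0]]
  ]
}}

```text
time_s: 12.42
tcp_pos: [0.6151, -0.2347, 0.0314]
tcp_rot: [1.0, 0.002, -0.0, 0.0]
wrist_force: [-3.2, -0.4, 6.7]
grip_width: 0.0409
gripper_force: 61.8
```

```bash
cat > bar.py <<'E'
from h import *
from cell import camera
def edges(c):
    v,u=np.mgrid[:384,:512];o,_=ray(c,0,0);M=np.array(c['world_to_cam'])
    d=np.stack([(u-c['cx'])/c['fx'],-(v-c['cy'])/c['fy'],-np.ones(u.shape)],-1)@M[:3,:3]
    P=(o+d*((.037-o[2])/d[...,2])[...,None])*1000
    f=c['frame'].astype(float);m=(f[...,0]>110)&(f[...,1]<75)&(f[...,2]<75)&(abs(P[...,0]-657)<40)&(abs(P[...,1]+234)<49)
    return P[m]
def shift(n,c):
    A=edges(pickle.load(open(n+'0.pkl','rb')));B=edges(c);r=[]
    for y in range(-282,-186,6):
        a=A[abs(A[:,1]-y)<3][:,0];b=B[abs(B[:,1]-y)<3][:,0]
        if len(a)>4 and len(b)>4 : r.append((y,len(a),len(b),*np.round([a.min(),b.min(),a.max(),b.max(),b.mean()-a.mean()],1)))
    print(n);[print(*map(float,q)) for q in r]
if __name__=='__main__':
    for n in('top','side'): c=camera(n);pickle.dump(c,open(n+'9.pkl','wb'));shift(n,c)
    o=get_obs();print(o['tcp_pos'],o['wrist_force'])
E
python3 bar.py
```

```text
top
-198.0 10.0 8.0 649.5 649.5 662.6 662.6 1.2
-192.0 10.0 10.0 649.6 649.6 662.7 662.7 0.0
side
-210.0 7.0 5.0 637.3 649.4 658.9 661.5 7.0
-198.0 7.0 6.0 638.6 641.3 660.1 660.1 1.8
-192.0 7.0 7.0 637.3 637.3 658.7 658.7 0.0
[ 0.61511458 -0.2347186   0.0313701 ] [-4.00081667 -0.0752882   6.68640429]
```

Call:
{"op": "jog_arm", "data": {
  "series": [
    [[0.1,0,0,0,3.0],[0.2,0,0,0,3.0],[0.3,0,0,0,3.0],[0.4,0,0,0,3.0],[0.5,0,0,0,3.0],[0.5,0,0,0,3.0],[0.5,0,0,0,3.0],[0.5,0,0,0,3.0]]
  ]
}}

```text
time_s: 13.18
tcp_pos: [0.6197, -0.2347, 0.0313]
tcp_rot: [1.0, 0.002, -0.001, -0.0]
wrist_force: [-6.6, 0.4, 8.6]
grip_width: 0.0408
gripper_force: 62.0
```

```bash
python3 bar.py; python3 - <<'E'
from h import *
c=pickle.load(open('side9.pkl','rb'));d=pickle.load(open('top9.pkl','rb'))
I=[]
for k in(c,d):
    u,v=map(int,proj(k,[.655,-.21,.037]));I.append(cv2.resize(k['frame'][v-20:v+20,u-24:u+24,::-1],(400,333),interpolation=cv2.INTER_CUBIC));print(u-24,v-20)
cv2.imwrite('pics/p6.png',np.hstack(I))
E
```

```text
top
-198.0 10.0 9.0 649.5 656.0 662.6 669.1 7.3
-192.0 10.0 10.0 649.6 656.1 662.7 669.2 6.5
side
-198.0 7.0 6.0 638.6 650.6 660.1 665.5 8.9
-192.0 7.0 7.0 637.3 639.9 658.7 661.3 3.4
[ 0.61971834 -0.23472039  0.0313705 ] [-7.96912048 -0.43634648  8.67487597]
213 132
284 113
```

```bash
cat > sub.py <<'E'
from h import *
def sub(c):
    f=c['frame'].astype(float);r=f[...,0]-(f[...,1]+f[...,2])/2;out=[]
    for y in(-.190,-.193,-.196,-.199):
        u=int(round(proj(c,[.655,y,.037])[0]));p=r[115:150,u];k=p>90
        i=np.flatnonzero(p>90)
        if len(i)==0: continue
        def cr(a,b): return a+(90-p[a])/(p[b]-p[a])*(b-a)
        v0=cr(i[0]-1,i[0])+115;v1=cr(i[-1]+1,i[-1])+115
        out.append((at(c,u,v0,.037)[0]*1000,at(c,u,v1,.037)[0]*1000))
    return np.round(np.array(out),1)
a=sub(pickle.load(open('top0.pkl','rb')));b=sub(pickle.load(open('top9.pkl','rb')))
print('back/front rest',a.tolist(),'now',b.tolist())
if len(a)==len(b):print('moved mm',(b-a).mean(0))
# green marks: subpixel centre in top0
c=pickle.load(open('top0.pkl','rb'));f=c['frame'].astype(float);g=f[...,1]-f[...,0]
for y in(-.176,-.29):
    u,v=proj(c,[.66,y,.037]);u=int(round(u));W=g[int(v)-8:int(v)+9,u-1:u+2].mean(1).clip(8)-8;vv=(W*np.arange(int(v)-8,int(v)+9)).sum()/W.sum();print('green',at(c,u,vv,.037)[0]*1000)
E
python3 sub.py
```

```text
back/front rest [[667.4, 647.0], [667.9, 647.0], [668.3, 647.0], [667.5, 647.1]] now [[671.7, 654.2], [671.7, 654.2], [672.8, 654.3], [672.4, 656.7]]
moved mm [4.375 7.825]
green 659.4537284198617
green 659.5766226271977
```

Call:
{"op": "jog_arm", "data": {
  "series": [
    [[0.1,0,0,0,3.0],[0.2,0,0,0,3.0],[0.3,0,0,0,3.0],[0.4,0,0,0,3.0],[0.5,0,0,0,3.0],[0.5,0,0,0,3.0],[0.5,0,0,0,3.0],[0.5,0,0,0,3.0]]
  ]
}}

```text
time_s: 13.95
tcp_pos: [0.6243, -0.2347, 0.0314]
tcp_rot: [1.0, 0.002, -0.001, -0.0]
wrist_force: [-11.3, 0.4, 11.6]
grip_width: 0.0411
gripper_force: 62.3
```

```bash
python3 bar.py; python3 sub.py;python3 - <<'E'
from h import *
c=pickle.load(open('side9.pkl','rb'));d=pickle.load(open('top9.pkl','rb'))
I=[]
for k in(c,d):
    u,v=map(int,proj(k,[.655,-.21,.037]));I.append(cv2.resize(k['frame'][v-20:v+20,u-24:u+24,::-1],(400,333),interpolation=cv2.INTER_CUBIC))
cv2.imwrite('pics/p7.png',np.hstack(I))
E
```

```text
top
-198.0 10.0 8.0 649.5 659.3 662.6 672.4 10.6
-192.0 10.0 10.0 649.6 659.4 662.7 672.5 9.8
side
-210.0 7.0 5.0 637.3 658.9 658.9 673.8 18.1
-204.0 6.0 5.0 635.9 654.7 657.4 669.6 15.3
-198.0 7.0 6.0 638.6 653.3 660.1 672.3 12.5
-192.0 7.0 9.0 637.3 642.6 658.7 670.8 10.4
[ 0.62432109 -0.23469765  0.03135851] [-11.0566947    0.19137689  10.87942954]
back/front rest [[667.4, 647.0], [667.9, 647.0], [668.3, 647.0], [667.5, 647.1]] now [[676.1, 658.0], [676.7, 657.8], [678.0, 657.9], [677.3, 666.1]]
moved mm [ 9.25  12.925]
green 659.4537284198617
green 659.5766226271977
```

View pics/p7.png

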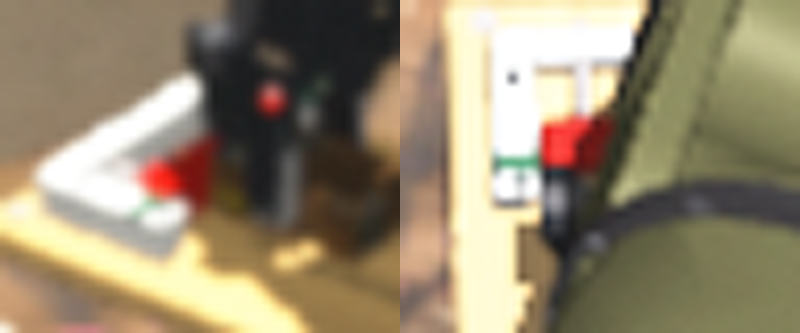

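The top half shows the bar's front edge at about (560,165), level with the green mark at (517,162). The bar has moved roughly 9.3 mm of 10. I'll make a small final nudge, ease the down-force, and let it settle.

Call:
{"op": "jog_arm", "data": {
  "series": [
    [[0.04,0,-0.03,0,3.0],[0.07,0,-0.04,0,3.0],[0.07,0,-0.04,0,3.0],[0.07,0,-0.04,0,3.0],[0.07,0,-0.04,0,3.0],[0.07,0,-0.04,0,3.0],[0.07,0,-0.04,0,3.0],[0.07,0,-0.04,0,3.0]]
  ]
}}

```text
time_s: 14.72
tcp_pos: [0.6249, -0.2347, 0.0314]
tcp_rot: [1.0, 0.002, -0.001, -0.0]
wrist_force: [-10.4, -1.2, 8.7]
grip_width: 0.0408
gripper_force: 61.9
```

```bash
python3 bar.py|tail -1; python3 sub.py; python3 - <<'E'
from h import *
a=pickle.load(open('side0.pkl','rb'));c=pickle.load(open('side9.pkl','rb'))
X=cloud(c)
f=c['frame'].astype(int)
m=(f[...,0]-f[...,1]>90)&(f[...,1]<110)&(np.hypot(X[...,0]-.525,X[...,1]-.179)<.03);S=X[m];print('cap',len(S),S[:,2].max())
E
```

```text
[ 0.62488328 -0.23468446  0.03137554] [-11.93309135   0.3056858    7.99331945]
back/front rest [[667.4, 647.0], [667.9, 647.0], [668.3, 647.0], [667.5, 647.1]] now [[677.2, 658.0], [677.3, 658.0], [678.1, 658.5], [677.6, 666.1]]
moved mm [ 9.775 13.125]
green 659.4537284198617
green 659.5766226271977
cap 74 0.05286087228370165
```

```bash
python3 -c "
from cell import *
print(close_job())"
```

```text
the job is handed in; nothing more can be done
None
```

The job is handed in: the orange cap stands upright in the holder's well, and the arm is still pressing the block flat and centred against the red bar. The bar is pushed back about 9.8 mm by camera estimate (10 mm is the middle of the green marks); I kept clear of the pots.

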